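# Shut and lock a steel steriliser box

## Task

Swing the raised lid of the steel instrument box shut without letting it slam, then press the quarter-turn wing stud in the lid down gently, only until it just bottoms, and while it is down turn it, without forcing it, a quarter turn clockwise (seen from above) until its cam catches. Let go, leaving the lid shut and locked and everything around the box where it was.

Things in the scene. Friction and masses are not known exactly. Their poses are not given: they have to be found in the camera images.
- lid (a joint): Angle (rad) of the box's lid, a plain steel plate 190 x 170 mm, 4 mm thick, hinged along its edge farthest from the robot. 0 = shut (level), growing as it opens; it starts raised at 0.5 to 0.9. The hinge is stiff: the lid stays where it is left and takes 1 to 6 N of push at its free edge to move.
- box: The steel instrument box, 180 x 160 mm and 75 mm high, fixed to the counter. Origin at the centre of its underside, z up; its x axis points from the lid's free edge to the hinge, its y axis along the hinge. The shut lid's top face is 79 mm above the origin.
- lid_hinge (a point): Middle of the lid's hinge line, at the level of the lid's underside (75 mm above the counter). Turns with the lid: x points from the free edge to the hinge in the lid's plane, y along the hinge line, z out of the lid's top face.
- lid_edge (a point): Point on the lid's top face near the middle of its free edge, 175 mm from the hinge line and 10 mm in from the edge: a place to push the lid down. Axes as the lid's (z out of the top face).
- lid_stud_foot (a point): Point on the lid's top face on the stud's axis, 95 mm from the hinge line. Axes as the lid's.
- stud_grip (a point): Centre of the stud's wing bar: aluminium, 44 mm long (x axis), 12 mm thick (y axis, the way to grip it), 26 mm high, standing on a disc 48 mm across, 5 mm thick, whose upper face is 13 mm below this point. When the stud is up this point is 41 mm above the lid's top face and the disc 23 mm clear of the lid. z points up the stud's axis. Fingers may rest on the disc to press.
- collar: The 18 mm steel sleeve under the stud's disc; goes down with the stud but does not turn. Origin on the stud's axis, level with the lid's top face when the stud is up, below it by the press. A spring pushes up (2 N at the top, 4 to 7 N fully down). The pin clears the keeper after 5 to 16 mm of press: the stem's length differs each time and cannot be seen.
- stud (a joint): Turn of the stud (rad): 0 to 0.06 at the start with the bar pointing to the hinge, growing clockwise seen from above, stop at 1.6; takes under 0.2 N m. With the lid shut it turns only while pressed below its keeper. Once turned by 1.45 or more its cross-pin rises about 2.5 mm into a notch when let go, and the stud stays 2.5 to 11.5 mm down.
- keeper: The brass keeper block inside the box, 34 x 32 mm, 18 mm high, with a slot along its x axis for the stud's cross-pin (24 mm long, 4 mm square) and a notch across its underside. Origin on the stud's axis, level with its underside. Turning the stud before it is down far enough, or pulling it up hard afterwards, jams the pin against this block: do not force it.
- stop: The stiff sprung rubber stop inside the box under the stud, hidden by the shut lid. The stem's foot meets it 0.6 mm of press after the pin has cleared the keeper; it yields about 1 mm per 20 N and must not be forced. Origin at the middle of its top face.
- forceps: Bystander: steel forceps, 130 mm long, lying beside the box. Origin at its middle, on the counter.
- pot: Bystander: white plastic pot, 56 mm across, 50 mm high, beside the box. Origin at the centre of its underside.
- dish: Bystander: steel bowl, 110 mm across, 40 mm high. Origin at the centre of its underside.
- brush: Bystander: cleaning brush lying on the counter. Origin on the counter under its middle.

How it is judged:
On the way, in this order (a step that is already met when the one before it is completed fails the run):
1. the lid is shut with the stud not yet turned (value of joint lid below 0.035 rad and value of joint stud below 0.4 rad), for 0.2 s.
2. the stud is pressed in by at least 1.5 mm and turned a quarter turn (value of joint stud above 1.42 rad and z of collar in the frame of lid_stud_foot below -0.0015 m and value of joint lid below 0.035 rad), for 0.2 s.
At the end, for the whole second after the job is handed in: The lid is shut (within 0.035 rad), the stud stands turned by at least 1.42 rad (a quarter turn less 9 degrees) and still at least 1.5 mm down, held by its cam, at rest and let go (all of step 2 and velocity of joint stud below 0.05 rad/s); the robot touches nothing.
It fails at once if the stud is forced against its stop with more than 15 N (contact force between collar and stop above 15 N).
It fails at once if the stud is wrenched or pulled against its keeper with more than 30 N (contact force between collar and keeper above 30 N).
It fails at once if the lid is slammed (swings shut faster than 2.5 rad/s) (velocity of joint lid below -2.5 rad/s).
It fails at once if a thing beside the box is shifted by more than 40 mm (distance of any of forceps, pot, dish, brush from where it was at the start of the episode above 0.04 m).
It also fails if it takes over 54 s, if anything falls off the work surface, if the arm or the gripper's body presses on something with over 40 N, if the wrist force passes 120 N, or if a joint passes its speed limit or range.

## Robot

A 7-joint arm with a two-finger parallel gripper is mounted at the origin on the work surface. World frame = base frame: x ahead of the robot, y to its left, z up, the work surface at z = 0. Lengths are in m, angles in rad, forces in N, time in s.
With the tool pointing down it reaches from about 0.4 to 0.85 m from the base axis. Payload 4.5 kg.
Tool frame: the origin (TCP) lies on the centre line of the jaws, within the pads' length; the fingertips stand 17 mm ahead of it and the grasp point (between the pads) lies 2 mm behind it (r.tip_reach is the distance from the TCP to the fingertips, in m); z points along the fingers, y is the line along which they close (so a half turn about z gives the same grasp; the last joint's range is limited). The gripper opens to 88 mm and grips with 3 to 60 N. Pads are 18 mm wide; open, the fingers measure 123 mm over their backs; the gripper's body (75 mm by 187 mm) begins 45 mm behind the grasp point.
Start: joints at [0.034, 0.689, -0.195, 1.565, 0.157, 0.902, -0.215], TCP at [0.625, 0, 0.256] pointing down, gripper open.
Joint ranges: [-3.01, 3.01], [-0.46, 2.08], [-1.47, 1.51], [0.13, 2.56], [-1, 4.14], [0.04, 2.09], [-2.66, 2.66]. Speed limits (rad/s): [2.57, 2.57, 3.14, 3.14, 3.14, 3.14, 3.14].

## Interface

Orientations are given as a unit quaternion [x, y, z, w].
In Python, from plant import r gives the robot as it stands.
- The arm moves only by the tool step_arm, never from a script. Its argument "steps" is a list of rows, each a list of 7 numbers: the shift along the tool's x, y, z in cm, then the turn, a rotation vector about the tool's x, y, z in degrees, then the gripper's target within -1 to 1 (shut at 1, half-way at 0, fully open at -1). A call has 1 to 8 rows; each row shifts and turns the commanded pose from where the row before left it, along the tool's axes as they then stand; what a row does not reach is not made up. A row lasts 1/8 s, in which the tool goes at most 62.5 mm and 10.7 degrees, less where a joint would pass 70% of its speed; a pose out of reach is approached as far as the arm can. A call with a gripper value outside its range is refused whole. The fingers move at their own pace and stop on an object; "force" is the grip in N (left out, the last holds). Time passes only in rows, so rows that do not move let the fingers close. It gives the time, the measured TCP pose, the force, the opening and the grip force at its end, in the units of the state.
- r.get_state(): the state, without advancing time (a new reading comes with each control period).
- r.snapshot(name): name is "scene" or "side" or "wrist"; returns a dict with "pixels" (400x640x3 uint8, red, green, blue), "fx", "fy", "cx", "cy" (pixels), "cam_to_world" (4x4, takes a point from camera to world coordinates). Camera axes: x right, y down, z forward; pixel columns grow to the right and rows downward; lengths in m; the calibration is good to about 2 mm. A picture is of the moment at which its call begins. There is no depth.
- r.finish_job(): hands the job in; it is judged then, once.
The state is a dict: "clock": time; "q": joint angles; "qd": joint speeds; "joint_torque": joint torques, N m; "tool_pos": TCP position; "eef_rot": TCP orientation; "contact_force": force on the tool from outside, world axes, zero at the start; "moment": the same for the moment, N m; "opening": opening from 0.0 (shut) to 1.0 (fully open); "finger_force": force on a finger pad.
Only numpy, scipy, OpenCV 4.12 (cv2) and the standard library are available. Lean on these libraries where they do the work, as an engineer would, in place of code of your own. Each camera call takes 0.05 s, during which the arm holds its last target. There are 200 camera calls.

## Working session

There is one attempt and no reset: what is moved stays moved. The work goes in short steps, Python scripts to look and compute and a tool call to move; the robot and the scene stay as the last step left them, time stands still between calls to the robot, and variables do not carry over. Pictures are saved under pics/ and viewed, at most 10 in all, crops included, and the job is handed in when it is done.

Besides the shell and the picture viewer there is one more tool, called after "Request:" in YAML: its name, and indented under it one key for each argument. step_arm: Moves the arm, as the interface text tells. Its arguments: {"type":"object","properties":{"steps":{"type":"array","items":{"type":"array","items":{"type":"number"}}},"force":{"type":"number"}},"required":["steps"]}

```bash
mkdir -p pics
cat > h.py <<'E'
import sys; sys.path.insert(0,'.')
from plant import r
import numpy as np, cv2
def snap(cam,fn,crop=None,s=1):
    d=r.snapshot(cam); im=d["pixels"][:,:,::-1]
    if crop: x0,y0,x1,y1=crop; im=im[y0:y1,x0:x1]
    cv2.imwrite('pics/'+fn,cv2.resize(im,None,fx=s,fy=s,interpolation=cv2.INTER_CUBIC))
    np.savez('pics/'+fn+'.npz',**{k:v for k,v in d.items() if k!="pixels"}); return d
def ray(d,u,v):
    T=np.array(d["cam_to_world"]); c=np.array([(u-d["cx"])/d["fx"],(v-d["cy"])/d["fy"],1.])
    w=T[:3,:3]@c; return T[:3,3],w/np.linalg.norm(w)
def proj(d,p):
    T=np.array(d["cam_to_world"]); c=T[:3,:3].T@(np.asarray(p)-T[:3,3]); return np.array([d["fx"]*c[0]/c[2]+d["cx"],d["fy"]*c[1]/c[2]+d["cy"]])
def tri(obs):
    A=0;b=0
    for d,u,v in obs:
        o,w=ray(d,u,v); P=np.eye(3)-np.outer(w,w); A=A+P; b=b+P@o
    return np.linalg.solve(A,b)
def onz(d,u,v,z):
    o,w=ray(d,u,v); return o+w*(z-o[2])/w[2]
E
python3 - <<'E'
from h import *
a=snap('scene','a.png');b=snap('side','b.png')
for d in(a,b): print(d["fx"],np.round(d["cam_to_world"],3).tolist())
im=[cv2.imread('pics/a.png'),cv2.imread('pics/b.png')]
print(r.get_state())
E
```

```text
479.4303765178872 [[-0.791, 0.395, -0.468, 1.154], [0.611, 0.535, -0.583, 0.733], [0.02, -0.747, -0.665, 0.942], [0.0, 0.0, 0.0, 1.0]]
382.69071532973504 [[0.879, -0.373, 0.298, 0.293], [-0.477, -0.672, 0.566, -0.554], [-0.01, -0.64, -0.768, 0.837], [0.0, 0.0, 0.0, 1.0]]
{'clock': 0.1, 'q': array([ 0.03381049,  0.68987666, -0.19453081,  1.5662176 ,  0.15728605,
        0.90254261, -0.21508239]), 'qd': array([-6.45027476e-05, -1.27799597e-03,  3.98595071e-04, -4.04356918e-03,
       -1.32473017e-03,  1.27540836e-03,  2.50880658e-04]), 'joint_torque': array([-3.08775299e-03, -5.28501892e+01, -1.27141513e+00, -1.53837240e+01,
       -5.25604945e-02,  1.96265515e-03,  5.71585565e-05]), 'tool_pos': array([ 6.24458331e-01, -4.15511565e-05,  2.55011116e-01]), 'eef_rot': array([ 7.07078145e-01,  7.07134933e-01, -6.22717140e-04, -5.44305805e-04]), 'contact_force': array([-0.19431766,  0.10418067,  0.51900792]), 'moment': array([-0.00591363,  0.01726128, -0.02464022]), 'finger_force': 0.0, 'opening': 1.0042585897088572}
```

View pics/a.png

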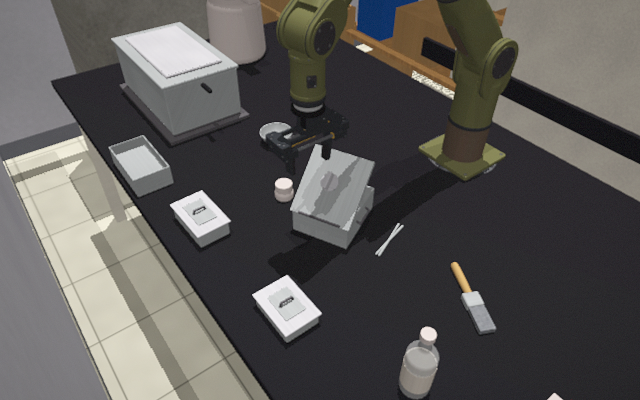

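View pics/b.png

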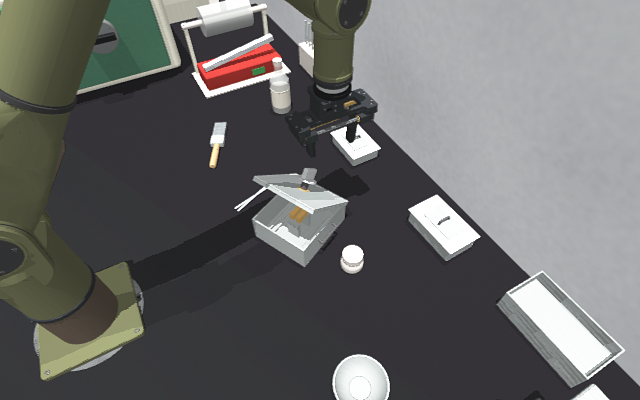

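The scene view shows the box near (335,195) with its lid raised, seen from the lid's back. The side view shows the box near (300,215), with the keeper underneath and the wing stud at about (308,178).

Run:
```python
import cv2,numpy as np
a=cv2.imread('pics/a.png')[140:255,270:410];b=cv2.imread('pics/b.png')[155:275,230:370]
f=lambda i:cv2.resize(i,(560,480) if i.shape[0]==120 else (560,460),interpolation=cv2.INTER_CUBIC)
cv2.imwrite('pics/ac.png',f(a));cv2.imwrite('pics/bc.png',f(b))
```

```text
(no output)
```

View pics/ac.png

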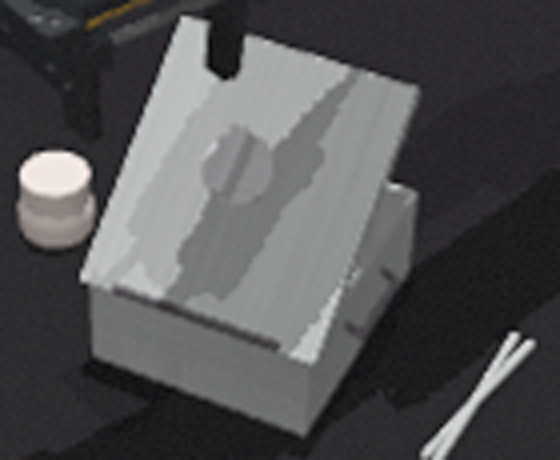

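View pics/bc.png

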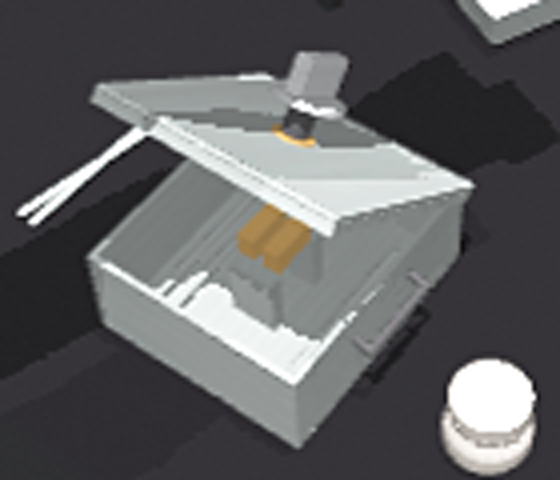

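```bash
cat > fit.py <<'E'
from h import *
from scipy.optimize import least_squares
A=dict(np.load('pics/a.png.npz'));B=dict(np.load('pics/b.png.npz'))
R=lambda t:np.array([[np.cos(t),-np.sin(t),0],[np.sin(t),np.cos(t),0],[0,0,1]])
def W(p,q): return R(p[2])@np.array(q)+[p[0],p[1],0]
def L(p,q): # q in lid frame from hinge
    a=p[3]; x,y,z=q # open: free edge (x<0) goes up
    return W(p,[.09+x*np.cos(a)+z*np.sin(a),y,.075-x*np.sin(a)+z*np.cos(a)])
box=[(B,(252.5,219.2),(-.09,.08,.075)),(B,(304.5,250),(-.09,-.08,.075)),(B,(347,203),(.09,-.08,.075)),(B,(304.5,266.7),(-.09,-.08,0)),(B,(255.7,236.2),(-.09,.08,0)),
(A,(292.5,230),(.09,-.08,0)),(A,(345.7,248.7),(.09,.08,0))]
lid=[(B,(253.7,177.5),(-.185,.085,.004)),(B,(313.2,209.5),(-.185,-.085,.004)),(A,(315.5,143.7),(-.185,-.085,.004)),(A,(375,162),(-.185,.085,.004)),(B,(309.5,174.5),(-.095,0,.045))]
f=lambda p:np.concatenate([proj(d,W(p,q))-u for d,u,q in box]+[proj(d,L(p,q))-u for d,u,q in lid])
if __name__=="__main__":
    s=least_squares(f,[.65,-.05,0,.6],loss='soft_l1');print(s.x);print(f(s.x).reshape(-1,2).round(1).tolist())
    p=s.x;print('edge',L(p,(-.185,0,.004)),'ledge',L(p,(-.175,0,.004)),'stud',W(p,(-.005,0,.079)),'grip up',L(p,(-.095,0,.045)),L(p,(-.095,0,.058)))
E
python3 fit.py
```

```text
[ 0.53103143 -0.0132117   0.45459268  0.65651714]
[[-0.5, -0.7], [-0.5, 0.5], [-1.1, -2.1], [0.5, -0.1], [0.3, -0.7], [0.1, -1.6], [-0.1, -0.4], [0.1, -0.4], [0.8, 1.4], [-0.2, 0.1], [-1.0, -0.2], [-0.8, -0.4]]
edge [ 0.48242468 -0.03696737  0.19108541] ledge [ 0.48954143 -0.03348919  0.18498179] stud [ 0.52653923 -0.01540718  0.079     ] grip up [0.56895872 0.00532458 0.16862989] [0.57608757 0.00880868 0.17892749]
```

Request:
step_arm:
  steps:
    - [-0.8,-3.4,0,0,0,0,1]
    - [-0.8,-3.4,0,0,0,0,1]
    - [-0.9,-3.4,0,0,0,0,1]
    - [-0.8,-3.3,0,0,0,0,1]
    - [0,0,0,0,0,-10.55,1]
    - [0,0,0,0,0,-10.55,1]
    - [0,0,0,0,0,-10.55,1]
    - [0,0,0,0,0,-10.55,1]
  force: 20

```text
clock: 1.1
tool_pos: [0.4898, -0.0331, 0.2555]
eef_rot: [0.402, 0.915, -0.0, -0.0]
contact_force: [0.4, -0.1, -0.5]
opening: 0.114
finger_force: 0.0
```

Request:
step_arm:
  steps:
    - [0,0,0,0,0,-10.55,1]
    - [0,0,0,0,0,-10.55,1]
    - [0,0,0,0,0,-10.55,1]
    - [0,0,0,0,0,-10.55,1]
    - [0,0,0,0,0,-10.55,1]
    - [0,0,0,0,0,-10.55,1]
    - [0,0,0,0,0,-10.55,1]
    - [0,0,0,0,0,0,1]

```text
clock: 2.1
tool_pos: [0.4898, -0.0332, 0.2553]
eef_rot: [-0.224, 0.975, 0.0, -0.0]
contact_force: [0.2, 0.3, 0.6]
opening: 0.007
finger_force: 0.0
```

Run:
```python
from h import *
from fit import proj as P
snap('wrist','w1.png'); d=dict(np.load('pics/w1.png.npz'))
from scipy.spatial.transform import Rotation as Ro
s=r.get_state();print(s['q'],s['tool_pos'],Ro.from_quat(s['eef_rot']).as_matrix().round(3),s['contact_force'])
```

```text
[ 0.47471011  0.6169613  -0.80664761  1.94228582  0.59587734  0.83809327
  1.36526403] [ 0.48979917 -0.03313124  0.25543494] [[-0.9   -0.436 -0.001]
 [-0.436  0.9    0.   ]
 [ 0.     0.001 -1.   ]] [ 0.09061257 -0.08547044 -0.09576924]
```

View pics/w1.png

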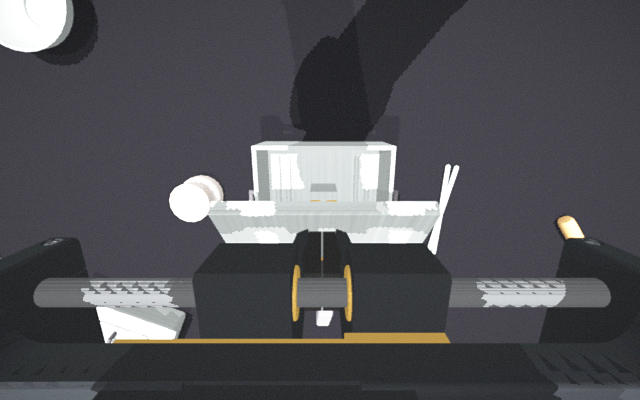

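The wrist view is square to the box. The fingers (column 322) are over the lid's free edge (row ~205, centre column 324). I'll descend and follow the lid's arc.

Request:
step_arm:
  steps:
    - [0,0,2.5,0,0,0,1]
    - [0,0,2.5,0,0,0,1]
    - [0,0,0.4,0,0,0,1]
    - [0.5,0,0.75,0,0,0,1]
    - [0.5,0,0.75,0,0,0,1]
    - [0.5,0,0.8,0,0,0,1]
    - [0.45,0,0.85,0,0,0,1]

```text
clock: 3.02
tool_pos: [0.4726, -0.0416, 0.17]
eef_rot: [-0.225, 0.974, 0.0, 0.001]
contact_force: [1.5, 0.4, 1.5]
opening: 0.009
finger_force: 0.8
```

Request:
step_arm:
  steps:
    - [0.4,0,0.9,0,0,0,1]
    - [0.4,0,0.9,0,0,0,1]
    - [0.3,0,0.9,0,0,0,1]
    - [0.25,0,0.9,0,0,0,1]
    - [0.2,0,0.95,0,0,0,1]
    - [0.15,0,0.95,0,0,0,1]

```text
clock: 3.78
tool_pos: [0.457, -0.0491, 0.1146]
eef_rot: [-0.225, 0.974, -0.0, -0.0]
contact_force: [2.1, 0.4, 2.0]
opening: 0.006
finger_force: 0.6
```

Run:
```python
from h import *
snap('side','b2.png',(230,155,370,275),4)
s=r.get_state();print(s['tool_pos'],s['contact_force'])
```

```text
[ 0.45631631 -0.04924003  0.11372234] [0.54640752 0.29814175 0.10532794]
```

View pics/b2.png

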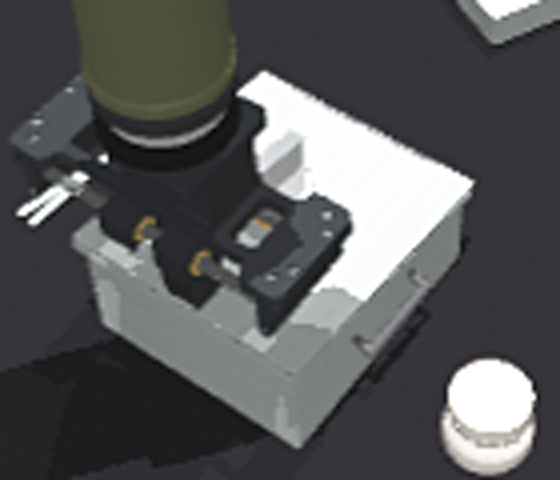

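The lid follows and is nearly shut. Continuing down gently.

Request:
step_arm:
  steps:
    - [0.05,0,0.6,0,0,0,1]
    - [0.05,0,0.5,0,0,0,1]
    - [0.05,0,0.4,0,0,0,1]
    - [0,0,0.2,0,0,0,1]

```text
clock: 4.32
tool_pos: [0.4558, -0.0497, 0.098]
eef_rot: [-0.225, 0.974, -0.0, -0.0]
contact_force: [-1.2, 0.2, 0.7]
opening: 0.007
finger_force: 0.6
```

Request:
step_arm:
  steps:
    - [0,0,0.1,0,0,0,1]
    - [0,0,0.1,0,0,0,1]
    - [0,0,0,0,0,0,1]

```text
clock: 4.7
tool_pos: [0.4559, -0.0497, 0.0964]
eef_rot: [-0.225, 0.974, -0.0, 0.0]
contact_force: [-0.6, 0.1, 2.9]
opening: 0.002
finger_force: 1.6
```

Request:
step_arm:
  steps:
    - [0,0,0.1,0,0,0,1]
    - [0,0,0.05,0,0,0,1]
    - [0,0,0,0,0,0,1]
    - [0,0,0,0,0,0,1]

```text
clock: 5.2
tool_pos: [0.4559, -0.0497, 0.0963]
eef_rot: [-0.226, 0.974, -0.001, 0.001]
contact_force: [-4.3, -0.8, 21.7]
opening: 0.004
finger_force: 10.5
```

Lid is bottomed (tip at 79.3 mm). Rise, open and go over the stud.

Request:
step_arm:
  steps:
    - [0,0,-2,0,0,0,1]
    - [0,0,-4,0,0,0,0]
    - [0,0,-4,0,0,0,-1]
    - [-2,0,0,0,0,0,-1]
    - [-3,0,0,0,0,0,-1]
    - [-3,0,0,0,0,0,-1]
    - [0,0,0,0,0,0,-1]
    - [0,0,0,0,0,0,-1]

```text
clock: 6.2
tool_pos: [0.5267, -0.0151, 0.1944]
eef_rot: [-0.225, 0.974, -0.0, -0.001]
contact_force: [-0.7, 0.2, -0.7]
opening: 0.779
finger_force: 0.0
```

Run:
```python
from h import *
d=snap('wrist','w2.png'); s=r.get_state();print(s['tool_pos'],s['contact_force'],s['q'])
a=snap('scene','a3.png',(270,100,410,255),4)
c,sn=np.cos(.4546),np.sin(.4546)
W=lambda x,y,z:[.531+c*x-sn*y,-.0132+sn*x+c*y,z]
for q in [(-.027,0,.133),(.017,0,.133),(-.005,0,.133),(-.005,.024,.107),(-.005,-.024,.107)]: print(q,proj(d,W(*q)).round(1))
```

```text
[ 0.52654911 -0.01532407  0.1944302 ] [-0.05078865 -0.28860099  0.31259022] [ 0.36828285  0.73752972 -0.72074807  1.90603906  0.69407821  0.76791172
  1.27674629]
(-0.027, 0, 0.133) [320.7 190.2]
(0.017, 0, 0.133) [320.7 246.8]
(-0.005, 0, 0.133) [320.7 219.4]
(-0.005, 0.024, 0.107) [349.9 208.6]
(-0.005, -0.024, 0.107) [291.7 208.6]
```

View pics/w2.png

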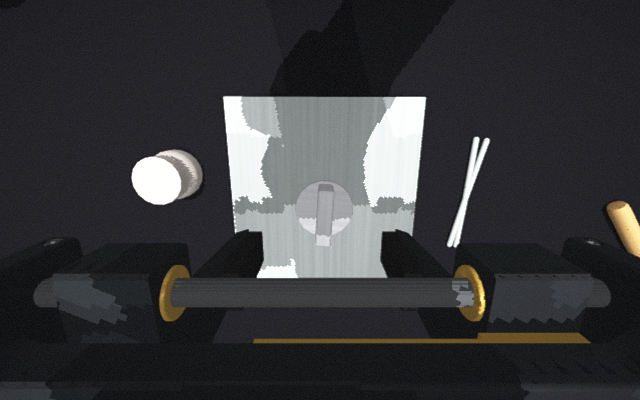

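View pics/a3.png

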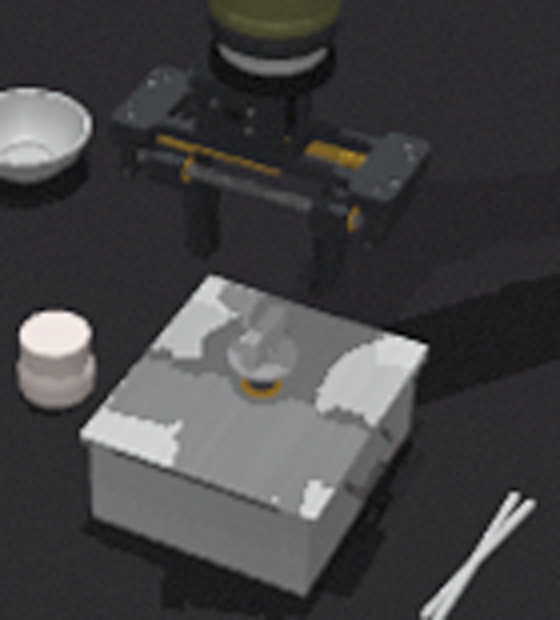

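The bar sits at column ~325 and the disc centre at ~(324,209). That puts the tool about 2.7 mm short in +y and the bar roughly 2° clockwise. I'll correct, descend to just above the disc, and close lightly.

Request:
step_arm:
  steps:
    - [0,0.27,0,0,0,2,-1]
    - [0,0,2,0,0,0,-1]
    - [0,0,2,0,0,0,-1]
    - [0,0,1.8,0,0,0,-1]
    - [0,0,0.9,0,0,0,-0.4]
    - [0,0,0,0,0,0,0.2]
    - [0,0,0,0,0,0,1]
    - [0,0,0,0,0,0,1]
  force: 5

```text
clock: 7.3
tool_pos: [0.527, -0.012, 0.1283]
eef_rot: [-0.208, 0.978, -0.0, 0.001]
contact_force: [0.5, 0.1, -0.1]
opening: 0.565
finger_force: 0.0
```

Request:
step_arm:
  steps:
    - [0,0,0,0,0,0,1]
    - [0,0,0,0,0,0,1]
    - [0,0,0,0,0,0,1]
    - [0,0,0,0,0,0,1]

```text
clock: 7.8
tool_pos: [0.527, -0.0129, 0.1278]
eef_rot: [-0.208, 0.978, -0.001, 0.0]
contact_force: [1.5, -1.5, 0.3]
opening: 0.135
finger_force: 5.0
```

Run:
```python
from h import *
d=snap('wrist','w3.png',(200,130,440,310),3); s=r.get_state();print(s['tool_pos'],s['contact_force'],s['moment'],s['opening'],s['finger_force'])
```

```text
[ 0.52696917 -0.01281575  0.12779595] [ 1.13550377 -1.83245279  0.66972664] [-0.27110766 -0.26802571 -0.038363  ] 0.134881297680805 4.999591741652694
```

View pics/w3.png

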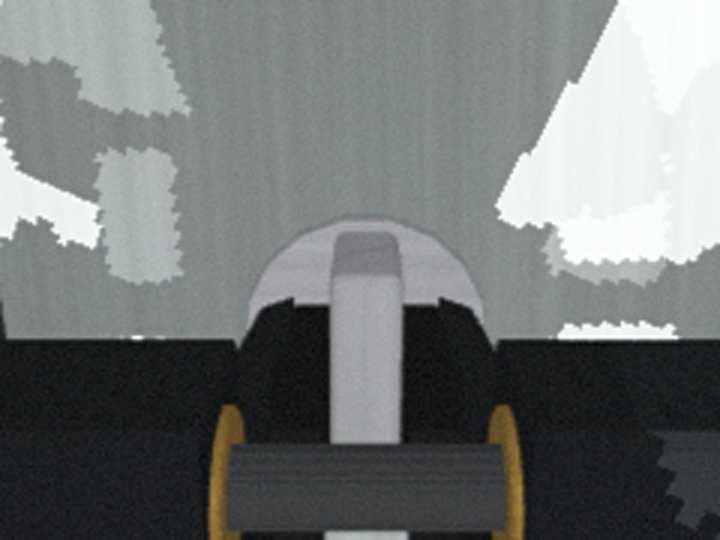

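Bar gripped squarely at column ~365 of the crop. Pressing down gently now.

Request:
step_arm:
  steps:
    - [0,-0.08,0.15,0,0,0,1]
    - [0,0,0.15,0,0,0,1]
    - [0,0,0.15,0,0,0,1]
    - [0,0,0,0,0,0,1]
    - [0,0,0,0,0,0,1]

```text
clock: 8.48
tool_pos: [0.527, -0.0129, 0.1233]
eef_rot: [-0.208, 0.978, -0.0, 0.0]
contact_force: [0.5, -1.3, 3.3]
opening: 0.135
finger_force: 5.0
```

Request:
step_arm:
  steps:
    - [0,0,0.05,0,0,0,1]
    - [0,0,0.05,0,0,0,1]
    - [0,0,0,0,0,0,1]

```text
clock: 8.85
tool_pos: [0.527, -0.0129, 0.1223]
eef_rot: [-0.208, 0.978, -0.0, 0.0]
contact_force: [1.4, -1.1, 2.9]
opening: 0.137
finger_force: 5.0
```

Request:
step_arm:
  steps:
    - [0,0,0.05,0,0,0,1]
    - [0,0,0.05,0,0,0,1]
    - [0,0,0,0,0,0,1]

```text
clock: 9.22
tool_pos: [0.527, -0.0129, 0.1213]
eef_rot: [-0.208, 0.978, -0.0, 0.0]
contact_force: [0.4, -2.0, 3.4]
opening: 0.136
finger_force: 5.0
```

Request:
step_arm:
  steps:
    - [0,0,0.05,0,0,0,1]
    - [0,0,0.05,0,0,0,1]
    - [0,0,0,0,0,0,1]

```text
clock: 9.6
tool_pos: [0.5271, -0.0128, 0.1206]
eef_rot: [-0.208, 0.978, -0.0, 0.0]
contact_force: [0.1, -2.5, 6.0]
opening: 0.139
finger_force: 5.0
```

Request:
step_arm:
  steps:
    - [0,0,0.03,0,0,0,1]
    - [0,0,0,0,0,0,1]

```text
clock: 9.85
tool_pos: [0.5272, -0.0128, 0.1203]
eef_rot: [-0.208, 0.978, -0.0, 0.0]
contact_force: [0.6, -2.5, 7.5]
opening: 0.137
finger_force: 5.0
```

Request:
step_arm:
  steps:
    - [0,0,0.03,0,0,0,1]
    - [0,0,0,0,0,0,1]
    - [0,0,0,0,0,0,1]

```text
clock: 10.22
tool_pos: [0.5272, -0.0128, 0.1201]
eef_rot: [-0.208, 0.978, -0.0, 0.0]
contact_force: [0.5, -2.2, 6.6]
opening: 0.136
finger_force: 5.0
```

Request:
step_arm:
  steps:
    - [0,0,0.04,0,0,0,1]
    - [0,0,0,0,0,0,1]
    - [0,0,0,0,0,0,1]

```text
clock: 10.6
tool_pos: [0.5272, -0.0128, 0.1197]
eef_rot: [-0.208, 0.978, -0.0, 0.0]
contact_force: [0.5, -0.4, 6.5]
opening: 0.135
finger_force: 5.0
```

The force plateaus at ~6.5 N with pads creeping on the bar, so the stud has bottomed softly. I'll grip harder, then try a small turn.

Request:
step_arm:
  steps:
    - [0,0,0,0,0,0,1]
    - [0,0,0,0,0,0,1]
    - [0,0,0,0,0,3,1]
    - [0,0,0,0,0,3,1]
    - [0,0,0,0,0,0,1]
  force: 25

```text
clock: 11.22
tool_pos: [0.5273, -0.0129, 0.1197]
eef_rot: [-0.157, 0.988, -0.0, 0.0]
contact_force: [-0.2, -1.5, 6.2]
opening: 0.134
finger_force: 25.0
```

```bash
cat > st.py <<'E'
from h import *
from scipy.spatial.transform import Rotation as Ro
s=r.get_state();M=Ro.from_quat(s['eef_rot']).as_matrix()
print(s['tool_pos'].round(4),'yaw',np.degrees(np.arctan2(M[1,1],M[0,1])).round(2),'F tool',(M.T@s['contact_force']).round(2),'m',s['moment'].round(3),s['opening'])
E
python3 st.py
```

```text
[ 0.5273 -0.0129  0.1197] yaw 108.03 F tool [ 0.69 -1.34 -6.15] m [-0.323 -0.154 -0.054] 0.13410722129256292
```

Request:
step_arm:
  steps:
    - [0,0,0,0,0,4,1]
    - [0,0,0,0,0,4,1]
    - [0,0,0,0,0,0,1]

```text
clock: 11.6
tool_pos: [0.5273, -0.0131, 0.1197]
eef_rot: [-0.087, 0.996, -0.0, 0.0]
contact_force: [0.7, -2.1, 5.8]
opening: 0.136
finger_force: 25.0
```

```bash
python3 st.py
```

```text
[ 0.5273 -0.0131  0.1197] yaw 100.01 F tool [-0.36 -2.22 -5.8 ] m [-0.378 -0.217 -0.033] 0.13608789528408294
```

Turning freely. Continuing.

Request:
step_arm:
  steps:
    - [0,0,0,0,0,6,1]
    - [0,0,0,0,0,6,1]
    - [0,0,0,0,0,6,1]
    - [0,0,0,0,0,6,1]
    - [0,0,0,0,0,6,1]
    - [0,0,0,0,0,0,1]

```text
clock: 12.35
tool_pos: [0.5272, -0.0136, 0.1197]
eef_rot: [0.174, 0.985, -0.001, 0.001]
contact_force: [-0.1, -3.7, 6.8]
opening: 0.133
finger_force: 25.0
```

```bash
python3 st.py
```

```text
[ 0.5272 -0.0136  0.1197] yaw 69.97 F tool [-1.17 -3.53 -6.82] m [-0.605 -0.22   0.01 ] 0.13250152795774775
```

Request:
step_arm:
  steps:
    - [0,-0.04,0,0,0,6,1]
    - [0,0,0,0,0,6,1]
    - [0,0,0,0,0,6,1]
    - [0,0,0,0,0,6,1]
    - [0,0,0,0,0,6,1]
    - [0,0,0,0,0,0,1]

```text
clock: 13.1
tool_pos: [0.527, -0.0141, 0.1196]
eef_rot: [0.423, 0.906, -0.001, 0.001]
contact_force: [0.1, -3.0, 7.4]
opening: 0.131
finger_force: 25.0
```

```bash
python3 st.py
```

```text
[ 0.527  -0.0141  0.1196] yaw 39.95 F tool [-2.38 -1.91 -7.41] m [-0.681 -0.13   0.003] 0.13112661085339117
```

Request:
step_arm:
  steps:
    - [0,0,0,0,0,4,1]
    - [0,0,0,0,0,4,1]
    - [0,0,0,0,0,3,1]
    - [0,0,0,0,0,0,1]

```text
clock: 13.6
tool_pos: [0.5267, -0.0142, 0.1196]
eef_rot: [0.508, 0.862, -0.001, 0.001]
contact_force: [0.5, -3.3, 6.3]
opening: 0.137
finger_force: 25.0
```

```bash
python3 st.py
```

```text
[ 0.5267 -0.0142  0.1196] yaw 28.98 F tool [-3.14 -1.21 -6.29] m [-0.768 -0.062 -0.023] 0.13676894340786772
```

Request:
step_arm:
  steps:
    - [0,0,0,0,0,2,1]
    - [0,0,0,0,0,1,1]
    - [0,0,0,0,0,0,1]
    - [0,0,0,0,0,0,1]
    - [0,0,0,0,0,0,1]

```text
clock: 14.22
tool_pos: [0.5267, -0.0142, 0.1196]
eef_rot: [0.53, 0.848, -0.001, 0.0]
contact_force: [0.0, -3.0, 7.3]
opening: 0.135
finger_force: 25.0
```

```bash
python3 st.py
```

```text
[ 0.5267 -0.0142  0.1196] yaw 26.01 F tool [-2.74 -1.32 -7.26] m [-0.746 -0.031  0.001] 0.1353400275100405
```

No torque build-up at the full quarter turn. Ease up lightly so the pin seats, then open and rise.

Request:
step_arm:
  steps:
    - [0,0,0,0,0,0,1]
    - [0,0,-0.1,0,0,0,1]
    - [0,0,-0.1,0,0,0,1]
    - [0,0,0,0,0,0,0.3]
    - [0,0,0,0,0,0,0]
    - [0,0,0,0,0,0,-0.3]
    - [0,0,0,0,0,0,-0.3]
  force: 3

```text
clock: 15.1
tool_pos: [0.5267, -0.0128, 0.1211]
eef_rot: [0.529, 0.848, 0.0, -0.0]
contact_force: [0.4, 0.2, 0.1]
opening: 0.562
finger_force: 0.0
```

Request:
step_arm:
  steps:
    - [0,0,-1,0,0,0,-0.3]
    - [0,0,-2,0,0,0,-0.3]
    - [0,0,-3,0,0,0,-0.3]
    - [0,0,-3,0,0,0,-0.3]
    - [0,0,0,0,0,0,-0.3]
    - [0,0,0,0,0,0,-0.3]

```text
clock: 15.85
tool_pos: [0.5262, -0.0134, 0.2109]
eef_rot: [0.53, 0.848, -0.0, -0.0]
contact_force: [0.0, 0.4, -0.3]
opening: 0.65
finger_force: 0.0
```

Run:
```python
from h import *
import st
a=snap('scene','a4.png',(270,130,410,255),4);b=snap('side','b4.png',(230,155,370,275),4)
x=cv2.imread('pics/a4.png')[:480];y=cv2.imread('pics/b4.png')
cv2.imwrite('pics/e.png',cv2.resize(np.hstack([x,y]),(800,343)))
```

```text
[ 0.5262 -0.0134  0.2109] yaw 26.05 F tool [0.32 0.2  0.34] m [ 0.08  -0.013  0.016] 0.6497012062154078
```

View pics/e.png

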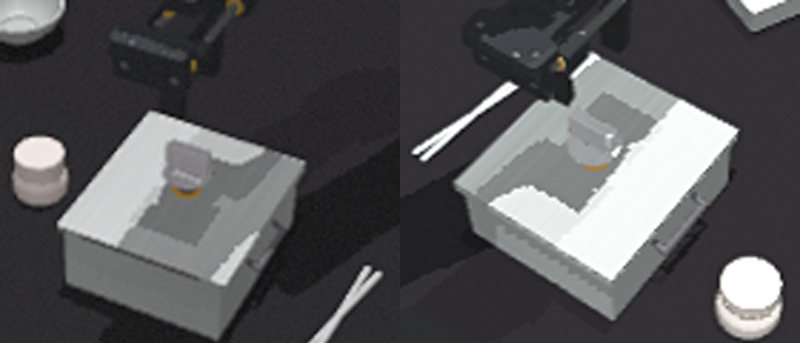

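Both views show the lid shut. The wing bar is turned across the box (left (187,160), right (592,130)) and sits lower than before, and the pot and forceps have not moved. Handing in.

```bash
python3 -c "
from plant import r
print(r.finish_job())"
```

```text
the job is handed in; nothing more can be done
None
```

I handed the job in at about 16 s: the lid is shut, the stud is pressed and turned a quarter turn, and the gripper is clear; the hand-in returned no verdict, so the cam catch rests on the last pictures, which show the stud turned and still down.

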